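# Roll the carving bar tooth side up and brace it on the stop

## Robot

A 6-joint arm with a two-finger parallel gripper is mounted at the origin on the work surface. World frame = base frame: x ahead of the robot, y to its left, z up, the work surface at z = 0. Lengths are in mm, angles in rad, forces in N, time in s.
With the tool pointing down it reaches from about 300 to 775 mm from the base axis. Payload 14.6 kg.
Tool frame: the origin (TCP) lies between the finger pads; the fingertips stand 22 mm ahead of it and the grasp point (between the pads) lies 3 mm ahead of it; z points along the fingers, y is the line along which they close (so a half turn about z gives the same grasp; the last joint's range is limited). The gripper opens to 94 mm and grips with 3 to 60 N. Pads are 16 mm wide; open, the fingers measure 119 mm over their backs; the gripper's body (75 mm by 177 mm) begins 78 mm behind the grasp point.
Start: joints at [1.044, 0.3, 1.521, -0, 1.321, -0.067], TCP at [244.069, 492.869, 227.446] pointing down, gripper open.
Joint ranges: [-3.03, 3.03], [-0.79, 2.21], [0.23, 2.52], [-1.04, 4.18], [0, 3.07], [-2.55, 2.55]. Speed limits (rad/s): [2.22, 2.22, 2.57, 3.14, 3.14, 3.14].

## Interface

Orientations are given as a unit quaternion [w, x, y, z].
In Python, from plant import r, cams, close_job gives the robot as it stands. The module is installed in compiled form; this text tells all that it offers.
- The arm moves only by the tool jog_arm, never from a script. Its arguments are lists of equal length, an entry for each row: "grip": the gripper command: -1 is shut, 1 is fully open, values between are in proportion; "dp": the shift along the tool's x, y, z in m, a list of three; "twist": the turn about the tool's z in rad. A call has 1 to 10 rows; each row is the pose to reach, as a shift and turn from the pose commanded when the call began, along the tool's axes at that moment; what a row does not reach only later rows make up. A row lasts 1/12 s, in which the tool goes at most 41.7 mm and 7.16 degrees, less where a joint would pass 70% of its speed; a pose out of reach is approached as far as the arm can. A call with a gripper value outside its range is refused whole. The fingers move at their own pace and stop on an object; the grip force is fixed at half the most. Time passes only in rows, so rows that repeat a pose let the fingers close. It gives the time, the measured TCP pose, the force, the opening and the grip force at its end, in the units of the state.
- r.get_obs(): the state, without advancing time (a new reading comes with each control period).
- cams.grab_frame(name): name is "side" or "top"; returns (picture, depth): 400x640x3 uint8, red, green, blue; 400x640 float32, mm along the optical axis (not along the pixel's ray), 0 where there is no reading.
- cams.get_calibration(name): a dict with "mtx" (3x3 intrinsics, pixels), "eye" and "attitude" of the camera in the world. Camera axes: x right, y down, z forward; pixel columns grow to the right and rows downward; lengths in mm; the calibration is good to about 2 mm. A picture is of the moment at which its call begins. get_calibration takes no time and is no camera call.
- close_job(): hands the job in; it is judged then, once.
The state is a dict: "time": time; "joints": joint angles; "joint_velocities": joint speeds; "effort": joint torques, N m; "ee_pos": TCP position; "tool_rot": TCP orientation; "force": force on the tool from outside, world axes, zero at the start; "moment": the same for the moment, N m; "opening": finger opening in mm; "finger_force": force on a finger pad.
Only numpy, scipy, OpenCV 4.12 (cv2) and the standard library are available. Lean on these libraries where they do the work, as an engineer would, in place of code of your own. Each camera call takes 0.05 s, during which the arm holds its last target. There are 200 camera calls.

## Task

The long six-sided plaster carving bar on the black mat lies with its carved tooth low on its far side. Roll it over on the mat, one face at a time, easing it down onto each face and never letting it flop over (plaster chips), until the tooth looks straight up. Then push it square against the mat's raised stop so that its long edge bears on it all along, let go, and leave everything else where it is.

Things in the scene. Friction and masses are not known exactly. Their poses are not given: they have to be found in the camera images.
- block_center (a point): Centre of the loose plaster carving bar: white regular hexagonal prism lying along its own y, 120 mm long, 52 mm across the flats (faces 30 mm wide, 60 mm over the corners), 0.3 to 0.5 kg. Own z points out of the tooth face: at the start low on the far side, 30 degrees below level, two rolls towards the robot from the top. Centre 26 mm above the mat on any face, 30 mm balanced on an edge.
- tooth_face (a point): Centre of the bar's tooth face, 26 mm from the bar's centre along own z (same axes): a panel sunk 4 mm inside a flat border (4 mm along the long edges, 8 mm at the ends), in which a tooth 86 mm long, 21 mm wide stands flush with the border; firm to grip. The five other long faces are plain. One roll turns the bar 60 degrees and moves it 30 mm; half-way it falls over unless held.
- mat: Fixed black rubber mat, 260 mm (own x, away from the robot) by 340 mm (own y), 6 mm thick; origin at its centre on the bench top, so its working surface is at own z = 6 mm. Own x points at the stop. Friction with plaster 0.5 to 0.75: pushed at its near corner edge the bar slides; gripped across two opposite faces, tool leaning 30 degrees, the bar can be rolled about its lower edge.
- mat_stop (a point): Middle of the stop's foot: the stop is a black bar 340 mm long (along the mat's own y), 12 mm thick, standing 34 mm above the mat's surface along its far edge. This point lies on the mat's surface in the plane of the stop's near face (own x = 118 mm of the mat), against which the bar's long corner edge must bear; the bar's centre is then 30 mm from this plane.
- offcut: Bystander: smaller plain hexagonal plaster bar, 85 mm long, 34 mm across the flats, lying along the mat's x near its right-hand (-y) edge. Origin under its centre.
- pencil: Bystander: blue pencil, 8 mm thick, 170 mm long, lying along the mat's x near its left-hand (+y) edge. Origin under its middle.
- wax_knife: Bystander: wax knife with wooden handle, 185 mm long, 11 mm high, lying on the bench right of the mat. Origin under its middle.
- beaker: Bystander: empty glass beaker, 72 mm across, 95 mm high, left of the mat. Origin under its centre.
- bowl: Bystander: green mixing bowl, 120 mm across, 65 mm high, left of the mat. Origin under its centre.
- model: Bystander: small plaster model of a row of teeth, about 76 x 66 x 26 mm, left of the mat. Origin under its centre.
- tissues: Bystander: blue tissue carton with a white disc and slot on top, 120 x 230 x 75 mm, right of the mat. Origin under its centre.
Mind the look-alikes: they are no part of the job. What is shaped like the part that bears block_center but orange or red is not meant.

How it is judged (in metres and radians):
On the way, in this order (a step that is already met when the one before it is completed fails the run):
1. the bar lies at rest on the next face, its tooth face one roll from the top (angle between block_center's own z axis and vertical between 0.98 and 1.11 rad and z of block_center in the frame of mat between 0.029 and 0.035 m and linear speed of block below 0.03 m/s and angular speed of block below 0.2 rad/s), for 0.2 s.
2. the bar lies at rest with the tooth face up (angle between block_center's own z axis and vertical below 0.07 rad and z of block_center in the frame of mat between 0.029 and 0.035 m and linear speed of block below 0.03 m/s and angular speed of block below 0.2 rad/s), for 0.2 s.
At the end, for the whole second after the job is handed in: The bar lies flat and at rest on the mat with its tooth face up (within 3.4 degrees), its centre 26 mm above the mat's surface (within 3 mm), its far long edge against the stop (within 2.5 mm and 2.3 degrees), its whole length on the mat (centre within 110 mm of the mat's middle line) (angle between block_center's own z axis and vertical below 0.06 rad and z of block_center in the frame of mat between 0.029 and 0.035 m and linear speed of block below 0.03 m/s and angular speed of block below 0.2 rad/s and x of block_center in the frame of mat between 0.0855 and 0.092 m and angle between the y axis of block_center and the y axis of mat, either way round below 0.04 rad and y of block_center in the frame of mat between -0.11 and 0.11 m); the robot touches nothing.
It fails at once if the bar is let fall over (it turns faster than 3.5 rad/s) (angular speed of block above 3.5 rad/s).
It fails at once if a bystander is moved by more than 20 mm (distance of any of offcut, pencil, wax_knife, beaker, bowl, model, tissues from where it was at the start of the episode above 0.02 m).
It also fails if it takes over 61 s, if anything falls off the work surface, if the arm or the gripper's body presses on something with over 40 N, if the wrist force passes 120 N, or if a joint passes its speed limit or range.

## Working session

There is one attempt and no reset: what is moved stays moved. The work goes in short steps, Python scripts to look and compute and a tool call to move; the robot and the scene stay as the last step left them, time stands still between calls to the robot, and variables do not carry over. Pictures are saved under pics/ and viewed, at most 10 in all, crops included, and the job is handed in when it is done.

Besides the shell and the picture viewer there is one more tool, called after "Request:" as name(argument=value, ...), one argument or row to a line, values as JSON. jog_arm: Moves the arm, as the interface text tells. Its arguments: {"type":"object","properties":{"grip":{"type":"array"},"dp":{"type":"array"},"twist":{"type":"array"}},"required":["grip","dp","twist"]}

```bash
mkdir -p pics; cat > h.py <<'E'
import numpy as np,cv2
from plant import r,cams,close_job
from scipy.spatial.transform import Rotation as R
def calib(n):
    c=cams.get_calibration(n); return c
def cloud(n):
    im,d=cams.grab_frame(n); c=calib(n); K=np.array(c["mtx"]); 
    a=np.array(c["attitude"]); M=R.from_quat(a,scalar_first=True).as_matrix() if a.size==4 else a.reshape(3,3)
    v,u=np.mgrid[:d.shape[0],:d.shape[1]]
    P=np.stack([(u-K[0,2])/K[0,0]*d,(v-K[1,2])/K[1,1]*d,d],-1)@M.T+np.array(c["eye"])
    P[d==0]=np.nan
    return im,P
E
python3 - <<'E'
from h import *
print(r.get_obs()); 
for n in("top","side"):
    print(calib(n)); im,P=cloud(n); np.save(n,P); cv2.imwrite(f"pics/{n}0.png",im[...,::-1])
E
```

```text
{'time': 0.0, 'joints': array([ 1.04438050e+00,  3.00459199e-01,  1.52158559e+00,  1.65533757e-05,
        1.32069120e+00, -6.65908857e-02]), 'joint_velocities': array([-0.00098653, -0.00116949,  0.00064421,  0.00040331, -0.0007003 ,
       -0.00133577]), 'effort': array([ 1.46060679e-04, -5.31794214e+01, -3.52752256e+01,  7.08879204e-02,
        2.41916638e-02, -5.03516742e-05]), 'ee_pos': array([243.96032278, 492.66882068, 226.89093424]), 'tool_rot': array([-1.74697112e-04,  2.27894258e-01,  9.73685719e-01, -5.44380696e-04]), 'force': array([0.20677072, 0.15244732, 0.57867061]), 'moment': array([-0.03387045,  0.00939429,  0.00161215]), 'finger_force': 0.0, 'opening': 93.80464585368085}
{'mtx': array([[398.184484  ,   0.        , 324.20619471],
       [  0.        , 398.184484  , 195.4585782 ],
       [  0.        ,   0.        ,   1.        ]]), 'eye': array([ 223.82791306,  -79.90024911, 1298.82702039]), 'attitude': array([ 0.07575703, -0.68881328,  0.71684636, -0.07699635])}
{'mtx': array([[414.99938127,   0.        , 314.65431876],
       [  0.        , 414.99938127, 200.63104738],
       [  0.        ,   0.        ,   1.        ]]), 'eye': array([ 305.19549583, -766.85677278,  938.20151372]), 'attitude': array([-0.3306264 ,  0.93274443, -0.13553336,  0.04800747])}
```

View pics/top0.png

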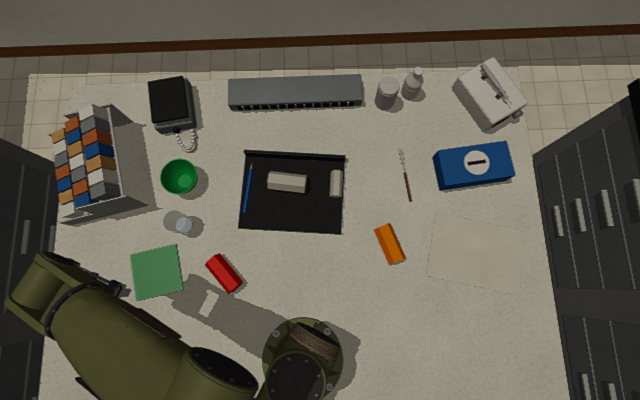

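View pics/side0.png

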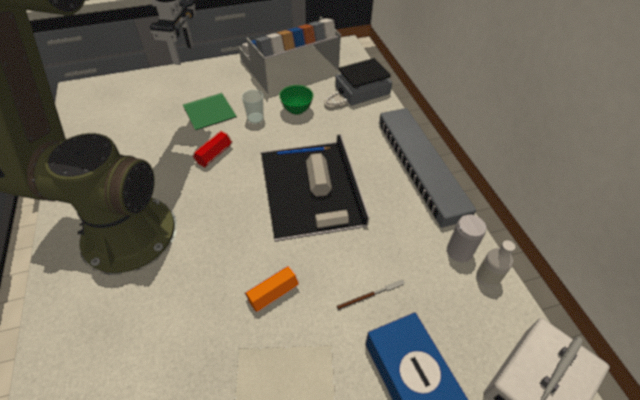

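Top view: the white bar is at about (286,182), the offcut at (336,183), the pencil at (248,188), and the stop along row ~154. The side view agrees. The red and orange look-alikes are off the mat. Next I measure the bar, mat and stop.

```bash
cat >> h.py <<'E'
def bar(n,P,c,zmin=25):
    m=(P[...,2]>zmin)&(P[...,2]<75)&(abs(P[...,0]-c[0])<60)&(abs(P[...,1]-c[1])<75)
    return P[m]
E
python3 - <<'E'
from h import *
T=np.load("top.npy");S=np.load("side.npy")
for (u,v) in [(286,182),(286,175),(286,190),(270,182),(304,182),(336,183),(248,188),(296,154),(250,154),(342,157),(260,215),(330,200),(243,226),(340,233),(246,152),(345,156)]: print((u,v),T[v,u].round(1))
c=T[182,286]
for n,P in(("top",T),("side",S)):
    for lo,hi in((50,75),(30,75),(15,75)):
        m=(P[...,2]>lo)&(P[...,2]<hi)&(abs(P[...,0]-c[0])<48)&(abs(P[...,1]-c[1])<78)
        Q=P[m]; 
        if len(Q)<10: print(n,lo,len(Q));continue
        print(n,lo,len(Q),Q[:,2].mean().round(1),cv2.minAreaRect(Q[:,:2].astype(np.float32)))
    m=(P[...,2]>33)&(P[...,2]<50)&(P[...,0]>c[0]+48)&(P[...,0]<c[0]+140)&(abs(P[...,1]-c[1])<170)
    Q=P[m]; print("stop",n,len(Q),cv2.minAreaRect(Q[:,:2].astype(np.float32)),np.median(Q[:,2]))
E
```

```text
(286, 182) [547.8  34.1  50.4]
(286, 175) [568.7  32.9  59.3]
(286, 190) [526.5  36.7  28.1]
(270, 182) [547.3  84.6  60.3]
(304, 182) [543.7 -24.4  57. ]
(336, 183) [ 541.  -127.8   38.2]
(248, 188) [542.1 164.2  12.5]
(296, 154) [6.459e+02 3.000e-01 3.690e+01]
(250, 154) [653.8 154.   31.8]
(342, 157) [ 627.9 -151.5   41.3]
(260, 215) [450.2 125.4   8.7]
(330, 200) [ 492.5 -106.5    2.6]
(243, 226) [416.8 182.    3.7]
(340, 233) [ 381.1 -134.4    4.5]
(246, 152) [658.8 166.   39.2]
(345, 156) [ 630.8 -161.6   41.5]
top 50 436 57.1 ((552.1571044921875, 31.473072052001953), (119.2957992553711, 43.90858840942383), 81.2530517578125)
top 30 659 51.6 ((553.1372680664062, 31.385787963867188), (119.46231079101562, 60.91971206665039), 80.72406005859375)
top 15 673 51.0 ((554.8926391601562, 38.60570526123047), (134.29095458984375, 61.92306900024414), 80.58557891845703)
stop top 472 ((648.9361572265625, 18.697113037109375), (310.43359375, 17.604089736938477), 84.52284240722656) 39.57776848917524
side 50 414 56.1 ((552.0834350585938, 32.40873718261719), (124.3392105102539, 41.07490158081055), 81.41664123535156)
side 30 694 49.6 ((552.4235229492188, 31.757659912109375), (125.33866119384766, 59.610530853271484), 80.85428619384766)
side 15 747 47.8 ((552.68359375, 31.706989288330078), (125.12498474121094, 60.1202507019043), 80.21949768066406)
stop side 435 ((648.416259765625, 19.501800537109375), (311.6192321777344, 17.029052734375), 84.26351165771484) 38.80773222712878
```

```bash
cat >> h.py <<'E'
from scipy.optimize import least_squares
def sd_hex(q,ph):  # signed dist to hexagon of apothem 26, q in (x,z) about centre, ph roll (0: flat down)
    a=np.radians(np.arange(30,390,60))+ph
    return (q[:,[0]]*np.cos(a)+q[:,[1]]*np.sin(a)-26).max(1)
def fitbar(Ps,c,ph=None,zt=32):
    """world fit: cx,cy,yaw (y axis=(-sin,cos)), roll ph (+ = top towards robot, if ph None fitted)"""
    Q=np.concatenate([P[(P[...,2]>16)&(abs(P[...,0]-c[0])<50)&(abs(P[...,1]-c[1])<80)&(P[...,2]<72)] for P in Ps])
    def f(p):
        cx,cy,y=p[:3]; dx,dy=Q[:,0]-cx,Q[:,1]-cy
        u=dx*np.cos(y)+dy*np.sin(y); v=-dx*np.sin(y)+dy*np.cos(y)
        s=sd_hex(np.c_[u,Q[:,2]-p[3]],p[4] if ph is None else ph)
        return np.maximum(s,abs(v)-60)
    b=None
    for p0 in ([-.12] if ph is not None else [-.12]):
      for r0 in ([0] if ph is not None else [-.4,0,.4]):
        s=least_squares(f,[c[0],c[1],p0,zt,r0],loss='soft_l1',f_scale=2)
        if b is None or s.cost<b.cost: b=s
    return b.x.round(3),len(Q),round(float(np.sqrt(np.median(b.fun**2))),2)
def stopfit(P):
    m=(P[...,2]>34)&(P[...,2]<50)&(P[...,0]>610)&(P[...,0]<680)&(P[...,1]>-165)&(P[...,1]<185)
    Q=P[m]; vx,vy,x0,y0=cv2.fitLine(Q[:,:2].astype(np.float32),cv2.DIST_HUBER,0,.01,.01).ravel()
    return x0-vx/vy*y0, vx/vy, Q[:,1].min(),Q[:,1].max(), len(Q)  # x at y=0, slope
E
python3 - <<'E'
from h import *
T=np.load("top.npy");S=np.load("side.npy")
for Ps in([T],[S],[T,S]): print(fitbar(Ps,(552,31),0))
print(stopfit(T),stopfit(S))
for P in(T,S):
    for lo,hi,a,b in((22,60,500,600),):
        m=(P[...,2]>lo)&(P[...,2]<hi)&(P[...,0]>a)&(P[...,0]<b)&(P[...,1]<-60)&(P[...,1]>-175);Q=P[m];print('offcut',len(Q),Q.min(0).round(),Q.max(0).round())
E
```

```text
(array([ 5.53794e+02,  3.17860e+01, -1.62000e-01,  3.19660e+01,
        0.00000e+00]), 670, 1.2)
(array([ 5.52883e+02,  3.29180e+01, -1.67000e-01,  3.10740e+01,
        0.00000e+00]), 746, 0.79)
(array([ 5.53364e+02,  3.27470e+01, -1.66000e-01,  3.14760e+01,
        0.00000e+00]), 1416, 1.01)
(np.float32(646.51526), np.float32(0.099338606), np.float64(-162.0920063904478), np.float64(172.86716000359462), 498) (np.float32(645.6663), np.float32(0.101890706), np.float64(-164.596631052455), np.float64(174.65675792468687), 479)
offcut 298 [ 500. -150.   22.] [ 587. -107.   48.]
offcut 376 [ 500. -152.   22.] [ 585. -111.   44.]
```

Request:
jog_arm(
  grip=[0.1,0.1,0.1,0.1,0.1,0.1,0.1,0.1,0.1,0.1],
  dp=[
    [-0.036,-0.0207,0],
    [-0.072,-0.0414,0],
    [-0.108,-0.0621,0],
    [-0.144,-0.083,0],
    [-0.18,-0.1035,0],
    [-0.216,-0.124,0],
    [-0.252,-0.145,0],
    [-0.288,-0.1655,0],
    [-0.324,-0.186,0],
    [-0.36,-0.207,0],
  ],
  twist=[0.12,0.24,0.36,0.48,0.6,0.72,0.84,0.96,1.08,1.2],
)

```text
time: 0.93
ee_pos: [475.5, 145.7, 227.4]
tool_rot: [-0.0, 0.74, 0.673, -0.0]
force: [-0.0, 1.0, -0.6]
opening: 51.8
finger_force: 0.0
```

```bash
cat >> h.py <<'E'
def state():
    o=r.get_obs(); M=R.from_quat(o["tool_rot"],scalar_first=True).as_matrix()
    print("t",round(o["time"],2),"pos",o["ee_pos"].round(1),"azY",np.degrees(np.arctan2(M[1,1],M[0,1])).round(2),"F",o["force"].round(2),"open",round(o["opening"],1),"zaxis",M[:,2].round(3))
    return o,M
def jog(target,az):
    o,M=state(); d=M.T@(np.array(target)-o["ee_pos"])
    a=np.degrees(np.arctan2(M[1,1],M[0,1])); t=-(az-a)
    print("dp",(d/1000).round(4),"twist",np.radians(t).round(3))
def bf(c,yaw,u,h): # tip offset u along bar x, tip height h above mat -> TCP
    return [c[0]+u*np.cos(yaw),c[1]+u*np.sin(yaw),6+h+22]
E
python3 - <<'E'
from h import *
jog(bf((553.2,32.3),-.165,-2,90),-9.45)
E
```

```text
t 0.93 pos [475.5 145.7 227.4] azY -5.44 F [-0.02  1.03 -0.62] open 51.8 zaxis [-0. -0. -1.]
dp [-0.1053  0.0861  0.1094] twist 0.07
```

Request:
jog_arm(
  grip=[0.06,0.06,0.06,0.06,0.06,0.06,0.06,0.06,0.06,0.06],
  dp=[
    [-0.03,0.025,0],
    [-0.06,0.049,0.01],
    [-0.09,0.074,0.03],
    [-0.105,0.086,0.06],
    [-0.105,0.086,0.09],
    [-0.105,0.086,0.109],
    [-0.105,0.086,0.109],
    [-0.105,0.086,0.109],
    [-0.105,0.086,0.109],
    [-0.105,0.086,0.109],
  ],
  twist=[0.07,0.07,0.07,0.07,0.07,0.07,0.07,0.07,0.07,0.07],
)

```text
time: 1.77
ee_pos: [551.8, 35.7, 120.2]
tool_rot: [0.001, 0.761, 0.649, 0.001]
force: [-0.6, -0.6, 0.4]
opening: 49.9
finger_force: 0.0
```

```bash
python3 - <<'E'
from h import *
jog(bf((553.2,32.3),-.165,-2,47.7),-9.45)
im,P=cloud("side"); cv2.imwrite("pics/s1.png",cv2.resize(im[90:250,220:420,::-1],(800,600),interpolation=cv2.INTER_CUBIC))
E
```

```text
t 1.77 pos [551.8  35.7 120.2] azY -9.08 F [-0.57 -0.62  0.36] open 49.9 zaxis [ 0.003 -0.    -1.   ]
dp [-0.0031 -0.0002  0.0445] twist 0.006
```

View pics/s1.png

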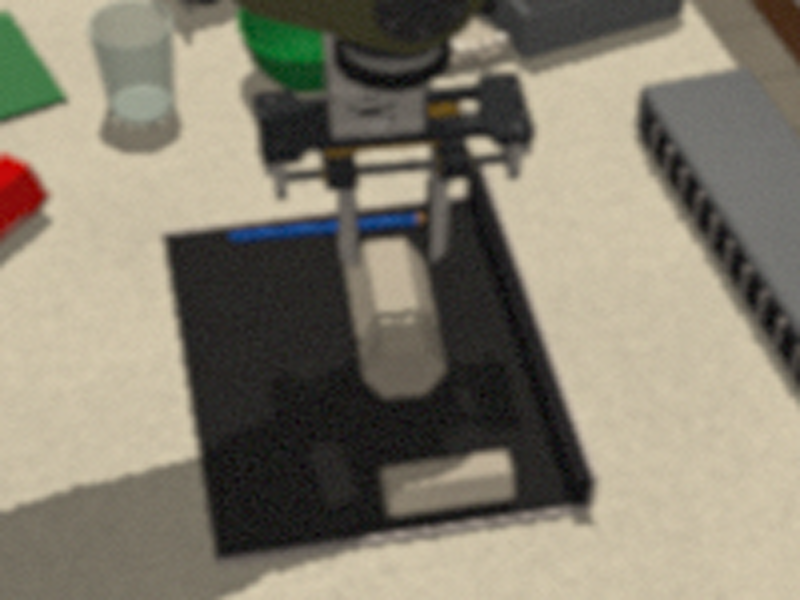

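Request:
jog_arm(
  grip=[0.17,0.17,0.17,0.17,0.17,0.17,0.17],
  dp=[
    [-0.003,-0.0005,0.01],
    [-0.003,-0.0005,0.025],
    [-0.003,-0.0005,0.035],
    [-0.003,-0.0005,0.042],
    [-0.003,-0.0005,0.046],
    [-0.003,-0.0005,0.046],
    [-0.003,-0.0005,0.046],
  ],
  twist=[0.006,0.006,0.006,0.006,0.006,0.006,0.006],
)

```text
time: 2.4
ee_pos: [550.3, 32.5, 72.6]
tool_rot: [0.0, 0.763, 0.646, 0.0]
force: [0.7, -0.6, 0.3]
opening: 55.1
finger_force: 0.0
```

```bash
python3 - <<'E'
from h import *
jog(bf((553.2,32.3),-.165,-2.5,46),-9.45)
im,P=cloud("side"); cv2.imwrite("pics/s2.png",cv2.resize(im[100:220,240:400,::-1],(800,600),interpolation=cv2.INTER_CUBIC))
E
```

```text
t 2.4 pos [550.3  32.5  72.6] azY -9.45 F [ 0.68 -0.64  0.28] open 55.1 zaxis [ 0. -0. -1.]
dp [ 0.0002  0.0004 -0.0014] twist -0.0
```

View pics/s2.png

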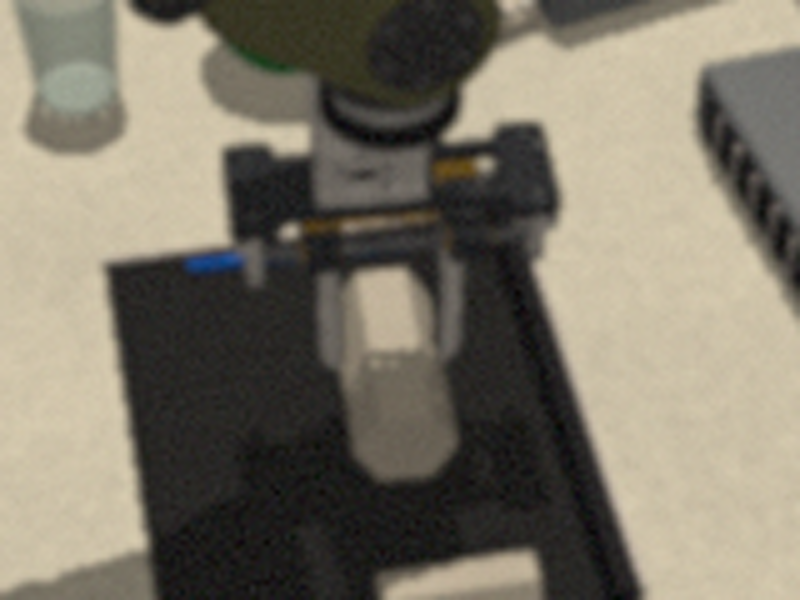

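Request:
jog_arm(
  grip=[0.01,0.01,0.01,-0.03,-0.08,-0.1,-0.13,-0.17,-0.17,-0.17],
  dp=[
    [0,-0.001,-0.0014],
    [0,-0.0023,-0.0014],
    [0,-0.0023,-0.0014],
    [0,-0.0034,-0.0028],
    [0,-0.0044,-0.0041],
    [0,-0.0051,-0.005],
    [0,-0.0059,-0.0058],
    [0,-0.0066,-0.0065],
    [0,-0.0066,-0.0065],
    [0,-0.0066,-0.0065],
  ],
  twist=[0,0,0,0,0,0,0,0,0,0],
)

```text
time: 3.28
ee_pos: [543.9, 33.6, 79.2]
tool_rot: [0.0, 0.763, 0.646, 0.0]
force: [1.7, 0.5, 1.5]
opening: 39.2
finger_force: 1.4
```

```bash
cat > look.py <<'E'
from h import *
import sys
c=(float(sys.argv[1]),float(sys.argv[2]))
o,M=state()
im,S=cloud("side"); im2,T=cloud("top")
# use only the end half nearest the side camera (clear of the gripper)
def clip(P):
    P=P.copy(); P[abs(P[...,1]-o["ee_pos"][1])<14]=np.nan; P[P[...,1]>o["ee_pos"][1]]=np.nan; return P
print(fitbar([clip(S)],c),fitbar([clip(S),clip(T)],c))
if len(sys.argv)>3: cv2.imwrite(sys.argv[3],cv2.resize(im[100:220,240:400,::-1],(800,600),interpolation=cv2.INTER_CUBIC))
E
python3 look.py 551 33 pics/s3.png
```

```text
t 3.28 pos [543.9  33.6  79.2] azY -9.45 F [1.67 0.52 1.52] open 39.2 zaxis [ 0.001 -0.    -1.   ]
(array([ 5.48896e+02,  3.35370e+01, -1.69000e-01,  3.32640e+01,
       -9.25000e-01]), 406, 0.93) (array([ 5.48866e+02,  3.35140e+01, -1.62000e-01,  3.35890e+01,
        1.26000e-01]), 529, 0.98)
```

View pics/s3.png

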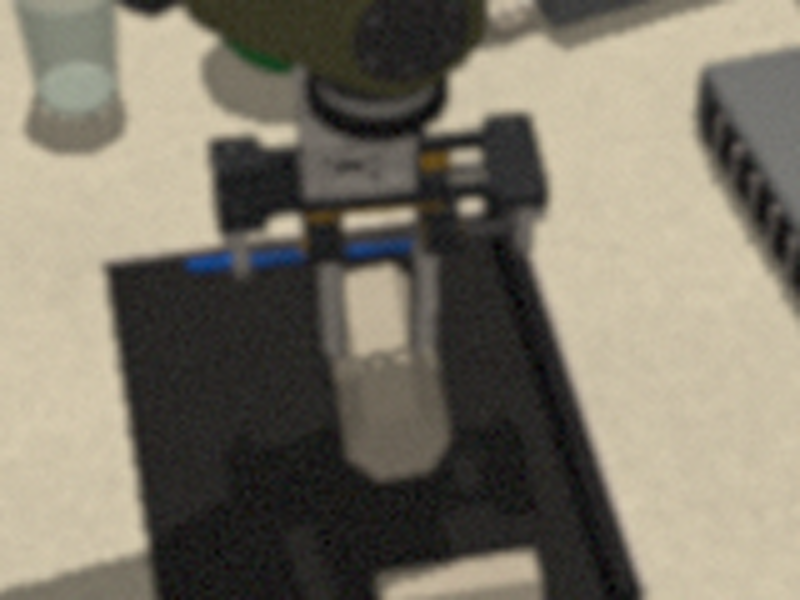

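Request:
jog_arm(
  grip=[-0.2,-0.235,-0.266,-0.3,-0.333,-0.366,-0.41,-0.46,-0.51,-0.51],
  dp=[
    [0,-0.0008,-0.0007],
    [0,-0.0015,-0.0014],
    [0,-0.0022,-0.002],
    [0,-0.003,-0.0026],
    [0,-0.0038,-0.0031],
    [0,-0.0046,-0.0036],
    [0,-0.0051,-0.004],
    [0,-0.0055,-0.0044],
    [0,-0.006,-0.0047],
    [0,-0.006,-0.0047],
  ],
  twist=[0,0,0,0,0,0,0,0,0,0],
)

```text
time: 4.22
ee_pos: [537.7, 34.6, 83.8]
tool_rot: [0.0, 0.763, 0.646, 0.0]
force: [0.9, -0.9, 5.3]
opening: 23.4
finger_force: 2.6
```

```bash
python3 look.py 544 34 pics/s4.png
```

```text
t 4.22 pos [537.7  34.6  83.8] azY -9.45 F [ 0.92 -0.85  5.33] open 23.4 zaxis [ 0. -0. -1.]
(array([ 5.41158e+02,  3.50000e+01, -1.66000e-01,  3.49750e+01,
        4.13000e-01]), 393, 0.94) (array([ 5.4111e+02,  3.4898e+01, -1.5800e-01,  3.5263e+01,  4.1600e-01]), 517, 0.97)
```

Request:
jog_arm(
  grip=[-0.57,-0.63,-0.69,-0.69,-0.7,-0.7,-0.71,-0.71,-0.71],
  dp=[
    [0,-0.0004,-0.0007],
    [0,-0.0008,-0.001],
    [0,-0.0017,-0.0013],
    [0,-0.0017,-0.0013],
    [0,-0.0024,-0.0013],
    [0,-0.003,-0.0012],
    [0,-0.0036,-0.001],
    [0,-0.0042,-0.0008],
    [0,-0.0042,-0.0008],
  ],
  twist=[0,0,0,0,0,0,0,0,0],
)

```text
time: 5.07
ee_pos: [533.8, 35.2, 84.8]
tool_rot: [0.0, 0.763, 0.646, 0.0]
force: [-0.5, -0.4, 7.6]
opening: 13.5
finger_force: 3.1
```

```bash
python3 look.py 538 35 pics/s5.png
```

```text
t 5.07 pos [533.8  35.2  84.8] azY -9.45 F [-0.52 -0.37  7.61] open 13.5 zaxis [ 0.001 -0.    -1.   ]
(array([ 5.3610e+02,  3.5725e+01, -1.6700e-01,  3.4895e+01, -4.5100e-01]), 382, 1.05) (array([ 5.36356e+02,  3.56050e+01, -1.63000e-01,  3.53640e+01,
        6.03000e-01]), 502, 1.11)
```

View pics/s5.png

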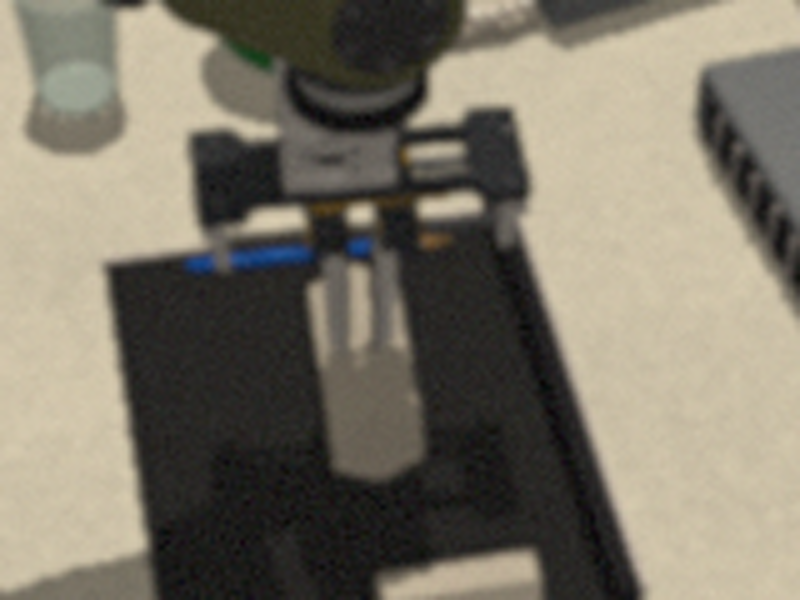

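Request:
jog_arm(
  grip=[-0.65,-0.59,-0.53,-0.48,-0.437,-0.394,-0.351,-0.31,-0.268,-0.213],
  dp=[
    [0,0,0.0005],
    [0,-0.0001,0.001],
    [0,-0.0001,0.0016],
    [0,-0.0003,0.002],
    [0,-0.0007,0.0025],
    [0,-0.0011,0.003],
    [0,-0.0015,0.0035],
    [0,-0.0019,0.0041],
    [0,-0.0022,0.0047],
    [0,-0.0027,0.0055],
  ],
  twist=[0,0,0,0,0,0,0,0,0,0],
)

```text
time: 6.0
ee_pos: [534.2, 35.3, 82.1]
tool_rot: [0.003, 0.763, 0.646, 0.003]
force: [7.0, -3.5, 27.2]
opening: 36.3
finger_force: 13.1
```

```bash
python3 look.py 530 36 pics/s6.png
```

```text
t 6.0 pos [534.2  35.3  82.1] azY -9.46 F [ 6.98 -3.54 27.25] open 36.3 zaxis [ 0.01  -0.001 -1.   ]
(array([ 5.42667e+02,  3.46240e+01, -1.56000e-01,  3.47380e+01,
        3.42000e-01]), 409, 0.87) (array([ 5.42677e+02,  3.45500e+01, -1.52000e-01,  3.50850e+01,
        3.41000e-01]), 541, 0.94)
```

Request:
jog_arm(
  grip=[-0.22,-0.25,-0.29,-0.33,-0.36,-0.387,-0.387,-0.387],
  dp=[
    [0,0.0014,-0.0008],
    [0,0.0028,-0.0016],
    [0,0.0042,-0.0024],
    [0,0.0056,-0.003],
    [0,0.0068,-0.0036],
    [0,0.0078,-0.004],
    [0,0.0078,-0.004],
    [0,0.0078,-0.004],
  ],
  twist=[0,0,0,0,0,0,0,0],
)

```text
time: 6.77
ee_pos: [538.7, 34.4, 82.9]
tool_rot: [0.0, 0.763, 0.646, 0.0]
force: [1.4, -0.8, 4.4]
opening: 28.8
finger_force: 2.1
```

```bash
python3 look.py 543 34.5 pics/s7.png
```

```text
t 6.77 pos [538.7  34.4  82.9] azY -9.45 F [ 1.45 -0.76  4.36] open 28.8 zaxis [ 0. -0. -1.]
(array([ 5.43164e+02,  3.45500e+01, -1.70000e-01,  3.47140e+01,
       -6.80000e-01]), 407, 0.81) (array([ 5.43137e+02,  3.45110e+01, -1.62000e-01,  3.50300e+01,
        3.77000e-01]), 529, 0.92)
```

Request:
jog_arm(
  grip=[-0.45,-0.51,-0.61,-0.69,-0.69,-0.7,-0.71,-0.69,-0.66,-0.66],
  dp=[
    [0,-0.0003,-0.0005],
    [0,-0.0008,-0.001],
    [0,-0.0011,-0.0016],
    [0,-0.0013,-0.002],
    [0,-0.0013,-0.002],
    [0,-0.0026,-0.0018],
    [0,-0.004,-0.0016],
    [0,-0.005,-0.0013],
    [0,-0.0063,-0.0009],
    [0,-0.0063,-0.0009],
  ],
  twist=[0,0,0,0,0,0,0,0,0,0],
)

```text
time: 7.7
ee_pos: [532.8, 35.4, 84.7]
tool_rot: [0.001, 0.763, 0.646, 0.001]
force: [0.3, -0.9, 9.0]
opening: 15.6
finger_force: 4.2
```

```bash
python3 look.py 535 36 pics/s8.png
```

```text
t 7.7 pos [532.8  35.4  84.7] azY -9.45 F [ 0.27 -0.88  8.96] open 15.6 zaxis [ 0.002 -0.    -1.   ]
(array([ 5.36401e+02,  3.56180e+01, -1.59000e-01,  3.47770e+01,
       -4.59000e-01]), 386, 0.95) (array([ 5.36656e+02,  3.55250e+01, -1.57000e-01,  3.51990e+01,
       -4.75000e-01]), 508, 1.06)
```

Request:
jog_arm(
  grip=[-0.69,-0.72,-0.75,-0.75,-0.75,-0.75,-0.75],
  dp=[
    [0,0.0007,0],
    [0,0.0014,0],
    [0,0.002,0],
    [0,0.002,-0.0005],
    [0,0.0019,-0.001],
    [0,0.0018,-0.0016],
    [0,0.0016,-0.0016],
  ],
  twist=[0,0,0,0,0,0,0],
)

```text
time: 8.38
ee_pos: [533.6, 35.3, 85.2]
tool_rot: [-0.0, 0.763, 0.646, -0.0]
force: [-0.6, -0.3, 1.5]
opening: 11.5
finger_force: 0.7
```

```bash
python3 look.py 535 36 pics/s9.png
```

```text
t 8.38 pos [533.6  35.3  85.2] azY -9.45 F [-0.62 -0.3   1.54] open 11.5 zaxis [-0.001  0.    -1.   ]
(array([ 5.34386e+02,  3.60340e+01, -1.75000e-01,  3.48900e+01,
       -3.91000e-01]), 374, 1.0) (array([ 5.34739e+02,  3.59280e+01, -1.73000e-01,  3.53340e+01,
       -3.97000e-01]), 488, 1.09)
```

Request:
jog_arm(
  grip=[-0.706,-0.666,-0.634,-0.602,-0.562,-0.521,-0.481,-0.43,-0.43],
  dp=[
    [0,-0.0005,0],
    [0,-0.001,0.0002],
    [0,-0.0017,0.0005],
    [0,-0.0024,0.001],
    [0,-0.0029,0.0014],
    [0,-0.0033,0.0019],
    [0,-0.0038,0.0024],
    [0,-0.004,0.003],
    [0,-0.004,0.003],
  ],
  twist=[0,0,0,0,0,0,0,0,0],
)

```text
time: 9.23
ee_pos: [529.9, 35.9, 82.3]
tool_rot: [-0.0, 0.763, 0.646, -0.0]
force: [-0.9, 0.0, -0.2]
opening: 26.8
finger_force: 0.5
```

```bash
python3 look.py 530 36 pics/s10.png
```

```text
t 9.23 pos [529.9  35.9  82.3] azY -9.45 F [-0.85  0.02 -0.19] open 26.8 zaxis [-0.  0. -1.]
(array([ 5.29051e+02,  3.67200e+01, -1.84000e-01,  3.36550e+01,
       -1.80000e-01]), 386, 0.83) (array([ 5.29048e+02,  3.66690e+01, -1.77000e-01,  3.38810e+01,
       -1.76000e-01]), 500, 0.91)
```

Request:
jog_arm(
  grip=[-0.366,-0.317,-0.268,-0.196,-0.147,-0.121,-0.072,-0.038,0.03,0.06],
  dp=[
    [0,-0.0003,0.0006],
    [0,-0.0004,0.0012],
    [0,-0.0006,0.0019],
    [0,-0.0003,0.0026],
    [0,-0.0004,0.0033],
    [0,-0.001,0.0041],
    [0,-0.0012,0.0049],
    [0,-0.002,0.0059],
    [0,-0.002,0.0059],
    [0,-0.0024,0.0059],
  ],
  twist=[0,0,0,0,0,0,0,0,0,0],
)

```text
time: 10.17
ee_pos: [527.8, 36.2, 76.5]
tool_rot: [0.0, 0.763, 0.646, 0.0]
force: [0.2, -0.6, 0.3]
opening: 49.3
finger_force: 0.0
```

```bash
python3 look.py 524 37 pics/s11.png
```

```text
t 10.17 pos [527.8  36.2  76.5] azY -9.45 F [ 0.22 -0.58  0.27] open 49.3 zaxis [ 0. -0. -1.]
(array([ 5.24374e+02,  3.78070e+01, -1.87000e-01,  3.14810e+01,
       -1.60000e-02]), 402, 1.05) (array([ 5.24326e+02,  3.76990e+01, -1.80000e-01,  3.16770e+01,
       -4.10000e-02]), 519, 1.06)
```

View pics/s11.png

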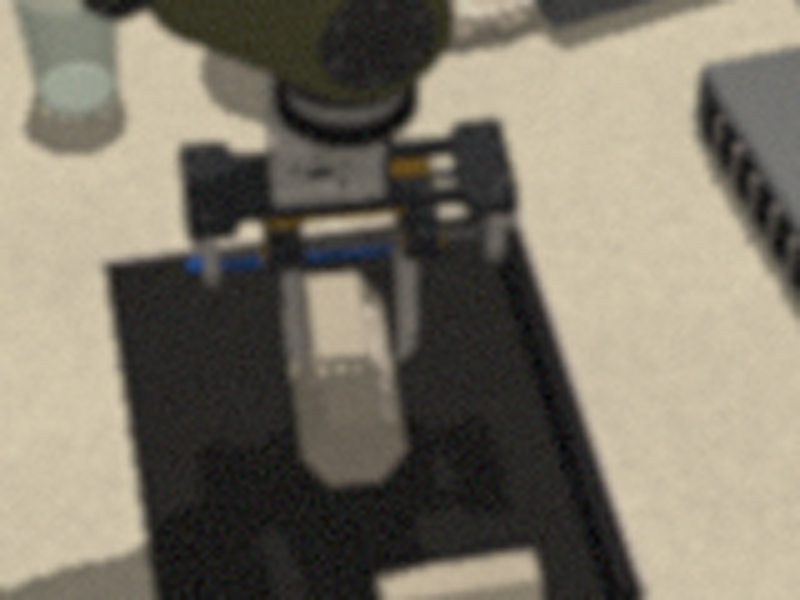

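Request:
jog_arm(
  grip=[0.04,0.02,0.01,0.01,-0.03,-0.08,-0.12,-0.17,-0.22,-0.266],
  dp=[
    [0,-0.004,0.002],
    [0,-0.007,0.0025],
    [0,-0.009,0.0025],
    [0,-0.009,0.0025],
    [0,-0.01,0.0012],
    [0,-0.0111,-0.0002],
    [0,-0.0122,-0.0015],
    [0,-0.0133,-0.0026],
    [0,-0.0144,-0.0037],
    [0,-0.0155,-0.0046],
  ],
  twist=[0,0,0,0,0,0,0,0,0,0],
)

```text
time: 11.1
ee_pos: [512.4, 38.8, 81.4]
tool_rot: [0.0, 0.763, 0.646, 0.0]
force: [-0.2, -0.6, 0.3]
opening: 35.0
finger_force: 0.3
```

```bash
sed -i 's/^print(fitbar.*/q=fitbar([clip(S),clip(T)],c)[0]; ph=q[4]%(np.pi\/3); print(q,"phi",np.degrees(ph).round(1)); e=np.array([np.cos(.17),-np.sin(.17)]); g=lambda p:(np.array(p[:2])-[524.2,37.7])@e+15\ntc=g(o["ee_pos"]); cc=g(q); print("TCP",tc.round(1),"far",(tc+o["opening"]\/2).round(1),"near",(tc-o["opening"]\/2).round(1),"h",(o["ee_pos"][2]-28).round(1),"pivot",(cc-30*np.cos(np.pi\/3+ph)).round(1))/' look.py; python3 look.py 520 38 pics/s12.png
```

```text
t 11.1 pos [512.4  38.8  81.4] azY -9.46 F [-0.18 -0.6   0.3 ] open 35.0 zaxis [ 0. -0. -1.]
[ 5.1773e+02  3.8664e+01 -1.6000e-01  3.3699e+01 -8.5200e-01] phi 11.2
TCP 3.2 far 20.7 near -14.3 h 53.4 pivot -1.2
```

Request:
jog_arm(
  grip=[-0.3,-0.333,-0.366,-0.4,-0.44,-0.475,-0.51,-0.51],
  dp=[
    [0,-0.001,-0.0006],
    [0,-0.002,-0.0011],
    [0,-0.0029,-0.0016],
    [0,-0.0035,-0.002],
    [0,-0.004,-0.0023],
    [0,-0.0044,-0.0026],
    [0,-0.0047,-0.0028],
    [0,-0.0047,-0.0028],
  ],
  twist=[0,0,0,0,0,0,0,0],
)

```text
time: 11.87
ee_pos: [507.7, 39.6, 83.9]
tool_rot: [-0.0, 0.763, 0.646, -0.0]
force: [0.5, 0.7, 0.3]
opening: 23.1
finger_force: 0.2
```

```bash
python3 look.py 514 38.5 pics/s13.png
```

```text
t 11.87 pos [507.7  39.6  83.9] azY -9.45 F [0.53 0.72 0.28] open 23.1 zaxis [-0. -0. -1.]
[ 5.11852e+02  3.98150e+01 -1.61000e-01  3.52170e+01  3.96000e-01] phi 22.7
TCP -1.6 far 9.9 near -13.2 h 55.9 pivot -1.3
```

Request:
jog_arm(
  grip=[-0.572,-0.61,-0.647,-0.68,-0.713,-0.713,-0.762,-0.777,-0.777,-0.777],
  dp=[
    [0,-0.0008,-0.0005],
    [0,-0.0012,-0.0007],
    [0,-0.0016,-0.0009],
    [0,-0.002,-0.001],
    [0,-0.0024,-0.0013],
    [0,-0.0024,-0.0013],
    [0,-0.0033,-0.0016],
    [0,-0.004,-0.0017],
    [0,-0.004,-0.0018],
    [0,-0.004,-0.0018],
  ],
  twist=[0,0,0,0,0,0,0,0,0,0],
)

```text
time: 12.8
ee_pos: [503.8, 40.2, 85.8]
tool_rot: [0.0, 0.763, 0.646, 0.0]
force: [0.5, 0.7, 0.3]
opening: 10.4
finger_force: 0.1
```

```bash
python3 look.py 507 40 pics/s14.png
```

```text
t 12.8 pos [503.8  40.2  85.8] azY -9.45 F [0.49 0.72 0.26] open 10.4 zaxis [ 0. -0. -1.]
[ 5.04264e+02  4.10690e+01 -1.60000e-01  3.45640e+01 -3.90000e-01] phi 37.7
TCP -5.5 far -0.3 near -10.7 h 57.8 pivot -1.2
```

Request:
jog_arm(
  grip=[-0.734,-0.691,-0.66,-0.628,-0.587,-0.545,-0.502,-0.451,-0.451],
  dp=[
    [0,-0.0005,0],
    [0,-0.001,0.0002],
    [0,-0.0017,0.0005],
    [0,-0.0024,0.0009],
    [0,-0.0029,0.0013],
    [0,-0.0034,0.0018],
    [0,-0.0039,0.0023],
    [0,-0.0041,0.0028],
    [0,-0.0041,0.0028],
  ],
  twist=[0,0,0,0,0,0,0,0,0],
)

```text
time: 13.65
ee_pos: [499.7, 40.9, 82.8]
tool_rot: [-0.0, 0.763, 0.646, -0.0]
force: [-1.0, 0.4, 0.3]
opening: 25.8
finger_force: 0.3
```

```bash
python3 look.py 500 41 pics/s15.png
```

```text
t 13.65 pos [499.7  40.9  82.8] azY -9.45 F [-1.03  0.36  0.32] open 25.8 zaxis [-0. -0. -1.]
[ 4.98356e+02  4.19710e+01 -1.66000e-01  3.29540e+01 -1.49000e-01] phi 51.5
TCP -9.7 far 3.2 near -22.6 h 54.8 pivot -0.2
```

Request:
jog_arm(
  grip=[-0.4,-0.345,-0.294,-0.221,-0.172,-0.121,-0.072,-0.036,0.03,0.06],
  dp=[
    [0,0.0002,0.0005],
    [0,0.0003,0.0011],
    [0,0.0001,0.0018],
    [0,0.0004,0.0026],
    [0,0.0002,0.0034],
    [0,0,0.0042],
    [0,-0.0001,0.005],
    [0,-0.001,0.0061],
    [0,-0.001,0.0061],
    [0,-0.0014,0.0061],
  ],
  twist=[0,0,0,0,0,0,0,0,0,0],
)

```text
time: 14.58
ee_pos: [498.5, 41.1, 76.7]
tool_rot: [0.0, 0.763, 0.646, 0.0]
force: [-0.2, -0.0, -0.8]
opening: 49.4
finger_force: 0.0
```

```bash
python3 look.py 495 42 pics/s16.png
```

```text
t 14.58 pos [498.5  41.1  76.7] azY -9.46 F [-0.15 -0.02 -0.82] open 49.4 zaxis [ 0. -0. -1.]
[ 4.94498e+02  4.26410e+01 -1.68000e-01  3.10330e+01 -2.80000e-02] phi 58.4
TCP -10.9 far 13.8 near -35.7 h 48.7 pivot -0.8
```

View pics/s16.png

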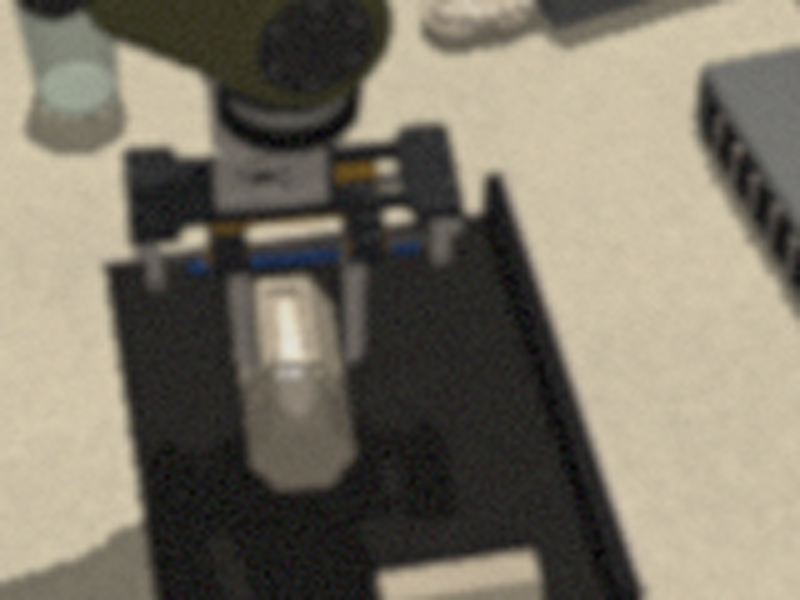

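Both rolls are done and the tooth is up, with the bar lying flat at image ~(300,380). Now I lift clear, turn the gripper along the bar and get behind it.

Request:
jog_arm(
  grip=[0.06,0.06,0.3,0.6,0.7,0.7,0.7,0.7,0.7,0.7],
  dp=[
    [0,0,-0.015],
    [0,0,-0.04],
    [0,-0.01,-0.06],
    [0,-0.03,-0.06],
    [0,-0.05,-0.06],
    [0,-0.06,-0.06],
    [0,-0.06,-0.06],
    [0,-0.06,-0.06],
    [0,-0.06,-0.06],
    [0,-0.06,-0.06],
  ],
  twist=[0,0,-0.12,-0.24,-0.36,-0.48,-0.6,-0.72,-0.84,-0.96],
)

```text
time: 15.52
ee_pos: [439.3, 51.0, 137.0]
tool_rot: [0.0, 0.375, 0.927, 0.0]
force: [0.5, -0.7, 0.1]
opening: 79.8
finger_force: 0.0
```

```bash
python3 - <<'E'
from h import *
im,T=cloud("top");im,S=cloud("side")
q=T[(T[...,2]>18)&(T[...,2]<70)&(T[...,0]>470)&(T[...,0]<540)&(T[...,1]>-40)&(T[...,1]<110)]
for Ps in([T],[S]): print(fitbar(Ps,(494.5,42.6),0)) 
jog([436.5,48.4,36],84.27)
E
```

```text
(array([ 4.9516e+02,  4.2144e+01, -1.7500e-01,  3.1740e+01,  0.0000e+00]), 168, 1.09)
(array([ 4.93916e+02,  4.28140e+01, -1.66000e-01,  3.04240e+01,
        0.00000e+00]), 754, 0.94)
t 15.62 pos [439.2  51.  136.9] azY 45.69 F [ 0.57  0.01 -0.16] open 80.4 zaxis [ 0.  0. -1.]
dp [ 0.0002 -0.0038  0.1009] twist -0.673
```

Request:
jog_arm(
  grip=[0.7,0.7,0.7,0.7,0.7,0.7,0.7,0.7,0.7,0.7],
  dp=[
    [0,-0.004,0],
    [0,-0.004,0],
    [0,-0.004,0],
    [0,-0.004,0.01],
    [0,-0.004,0.03],
    [0,-0.004,0.05],
    [0,-0.004,0.07],
    [0,-0.004,0.09],
    [0,-0.004,0.1],
    [0,-0.004,0.1],
  ],
  twist=[-0.12,-0.24,-0.36,-0.48,-0.6,-0.673,-0.673,-0.673,-0.673,-0.673],
)

```text
time: 16.45
ee_pos: [435.5, 48.1, 35.3]
tool_rot: [-0.002, 0.053, 0.999, -0.0]
force: [0.3, -0.6, 0.3]
opening: 79.7
finger_force: 0.0
```

```bash
python3 - <<'E'
from h import *
o,M=state(); print(M.round(3))
E
```

```text
t 16.45 pos [435.5  48.1  35.3] azY 83.93 F [ 0.3  -0.59  0.3 ] open 79.7 zaxis [-0.003 -0.    -1.   ]
[[-0.994  0.106 -0.003]
 [ 0.106  0.994 -0.   ]
 [ 0.003 -0.    -1.   ]]
```

Request:
jog_arm(
  grip=[0.7,0.7,0.7,0.7,0.7,0.7,0.7,0.7,0.7,0.7],
  dp=[
    [-0.008,0,0],
    [-0.012,0,0],
    [-0.015,0,0],
    [-0.018,0,0],
    [-0.021,0,0],
    [-0.024,0,0],
    [-0.028,0,0],
    [-0.032,0,0],
    [-0.036,0,0],
    [-0.04,0,0],
  ],
  twist=[-0.006,-0.006,-0.006,-0.006,-0.006,-0.006,-0.006,-0.006,-0.006,-0.006],
)

```text
time: 17.28
ee_pos: [475.9, 44.2, 37.0]
tool_rot: [-0.001, 0.048, 0.999, 0.0]
force: [-8.1, 0.9, 7.0]
opening: 79.9
finger_force: 4.0
```

```bash
cat > look2.py <<'E'
from h import *
import sys
c=[float(a) for a in sys.argv[1:3]]
o,M=state()
im,S=cloud("side")
def clip(P):
    P=P.copy(); d=(P-o["ee_pos"])@M; P[(abs(d[...,0])<14)&(P[...,2]>12)]=np.nan; return P
q=fitbar([clip(S)],c); print(q, "fit with flat:",fitbar([clip(S)],c,0)[0])
x=q[0]; print("perp to stop",((640.1+.1*x[1]-x[0])*.995).round(1),"TCP perp",((640.1+.1*o["ee_pos"][1]-o["ee_pos"][0])*.995).round(1))
if len(sys.argv)>3: cv2.imwrite(sys.argv[3],cv2.resize(im[100:220,240:400,::-1],(800,600),interpolation=cv2.INTER_CUBIC))
E
python3 look2.py 514 40 pics/s17.png
```

```text
t 17.28 pos [475.9  44.2  37. ] azY 84.46 F [-8.12  0.86  6.97] open 79.9 zaxis [-0.001  0.    -1.   ]
(array([ 5.14593e+02,  4.20520e+01, -9.90000e-02,  3.07920e+01,
       -3.00000e-03]), 449, 0.85) fit with flat: [ 5.14602e+02  4.20510e+01 -9.90000e-02  3.07800e+01  0.00000e+00]
perp to stop 129.1 TCP perp 167.7
```

Request:
jog_arm(
  grip=[0.7,0.7,0.7,0.7,0.7,0.7,0.7,0.7,0.7,0.7],
  dp=[
    [-0.004,0,0],
    [-0.008,0,0],
    [-0.012,0,0],
    [-0.016,0,0],
    [-0.02,0,0],
    [-0.024,0,0],
    [-0.028,0,0],
    [-0.032,0,0],
    [-0.036,0,0],
    [-0.04,0,0],
  ],
  twist=[0,0,0,0,0,0,0,0,0,0],
)

```text
time: 18.17
ee_pos: [515.8, 40.3, 37.0]
tool_rot: [-0.001, 0.048, 0.999, 0.0]
force: [-5.5, 1.0, 4.0]
opening: 79.8
finger_force: 3.1
```

```bash
python3 look2.py 554 38 pics/s18.png
```

```text
t 18.17 pos [515.8  40.3  37. ] azY 84.46 F [-5.5   1.    3.96] open 79.8 zaxis [-0.001  0.    -1.   ]
(array([ 5.54713e+02,  3.78680e+01, -1.00000e-01,  3.06040e+01,
       -8.00000e-03]), 395, 0.82) fit with flat: [ 5.54742e+02  3.78670e+01 -9.90000e-02  3.05860e+01  0.00000e+00]
perp to stop 88.7 TCP perp 127.7
```

Still flat and square, about 59 mm to go.

Request:
jog_arm(
  grip=[0.7,0.7,0.7,0.7,0.7,0.7,0.7,0.7,0.7,0.7],
  dp=[
    [-0.005,0,0],
    [-0.01,0,0],
    [-0.015,0,0],
    [-0.02,0,0],
    [-0.025,0,0],
    [-0.03,0,0],
    [-0.035,0,0],
    [-0.04,0,0],
    [-0.045,0,0],
    [-0.049,0,0],
  ],
  twist=[0,0,0,0,0,0,0,0,0,0],
)

```text
time: 19.05
ee_pos: [564.8, 35.5, 36.9]
tool_rot: [-0.0, 0.048, 0.999, 0.0]
force: [-5.9, -0.2, 4.4]
opening: 79.9
finger_force: 3.0
```

```bash
python3 look2.py 603 33 pics/s19.png
```

```text
t 19.05 pos [564.8  35.5  36.9] azY 84.45 F [-5.87 -0.2   4.43] open 79.9 zaxis [-0.001  0.    -1.   ]
(array([ 6.15321e+02,  3.17000e+01, -1.46000e-01,  3.13350e+01,
        2.14000e-01]), 558, 2.59) fit with flat: [ 6.15882e+02  3.16320e+01 -1.48000e-01  3.31080e+01  0.00000e+00]
perp to stop 27.8 TCP perp 78.5
```

Request:
jog_arm(
  grip=[0.7,0.7,0.7,0.7,0.7,0.7,0.7,0.7],
  dp=[
    [-0.0015,0,0],
    [-0.003,0,0],
    [-0.0045,0,0],
    [-0.006,0,0],
    [-0.007,0,0],
    [-0.008,0,0],
    [-0.009,0,0],
    [-0.009,0,0],
  ],
  twist=[0,0,0,0,0,0,0,0],
)

```text
time: 19.77
ee_pos: [573.3, 34.7, 36.9]
tool_rot: [-0.001, 0.048, 0.999, 0.0]
force: [-6.6, 0.7, 4.4]
opening: 79.7
finger_force: 3.2
```

Request:
jog_arm(
  grip=[0.7,0.7,0.7,0.7],
  dp=[
    [-0.0007,0,0],
    [-0.0014,0,0],
    [-0.002,0,0],
    [-0.002,0,0],
  ],
  twist=[0,0,0,0],
)

```text
time: 20.1
ee_pos: [573.6, 34.7, 36.8]
tool_rot: [-0.003, 0.048, 0.999, 0.0]
force: [-19.4, 1.0, 14.3]
opening: 80.0
finger_force: 10.1
```

Request:
jog_arm(
  grip=[0.7,0.7,0.7,0.7,0.7,0.7,0.7,0.7,0.7,0.7],
  dp=[
    [-0.001,0,0],
    [-0.001,0,0],
    [0,0,0],
    [0.001,0,0],
    [0.002,0,0],
    [0.004,0,0],
    [0.008,0,0],
    [0.02,0,0],
    [0.04,0,0],
    [0.06,0,-0.01],
  ],
  twist=[0,0,0,0,0,0,0,0,0,0],
)

```text
time: 20.93
ee_pos: [514.4, 40.1, 45.4]
tool_rot: [-0.001, 0.048, 0.999, -0.0]
force: [-0.1, -0.5, -0.9]
opening: 79.5
finger_force: 0.0
```

Request:
jog_arm(
  grip=[0.7,0.7,0.7,0.7,0.7,0.7,0.7,0.7,0.7],
  dp=[
    [0.03,0,-0.03],
    [0.05,0,-0.06],
    [0.07,0,-0.09],
    [0.09,0,-0.12],
    [0.1,0,-0.12],
    [0.1,0,-0.12],
    [0.1,0,-0.12],
    [0.1,0,-0.12],
    [0.1,0,-0.12],
  ],
  twist=[0,0,0,0,0,0,0,0,0],
)

```text
time: 21.68
ee_pos: [416.7, 49.7, 165.7]
tool_rot: [-0.001, 0.048, 0.999, -0.0]
force: [0.3, 0.1, -0.5]
opening: 80.0
finger_force: 0.0
```

```bash
python3 - <<'E'
from h import *
state()
im,S=cloud("side"); im2,T=cloud("top")
cv2.imwrite("pics/s20.png",cv2.resize(im[100:250,240:440,::-1],(800,600),interpolation=cv2.INTER_CUBIC))
for P in(S,T):
    s=stopfit(P); print(s)
    P=P.copy(); P[P[...,0]-(s[0]+s[1]*P[...,1])>-9]=np.nan
    q=fitbar([P],(609,32))[0]; print(q,"to near face",(s[0]+s[1]*q[1]-q[0])*.995-6)
E
```

```text
t 21.68 pos [416.7  49.7 165.7] azY 84.44 F [ 0.29  0.11 -0.53] open 80.0 zaxis [-0.002 -0.    -1.   ]
(np.float32(644.44116), np.float32(0.09885696), np.float64(-164.0653158947208), np.float64(173.88042410757464), 545)
[ 6.11854e+02  3.23980e+01 -9.70000e-02  3.05160e+01  2.00000e-03] to near face 29.610980353669248
(np.float32(645.5426), np.float32(0.09787156), np.float64(-162.001821496018), np.float64(172.33559397872756), 541)
[ 6.1272e+02  3.1780e+01 -9.9000e-02  3.1632e+01 -1.0000e-02] to near face 29.753295813564947
```

View pics/s20.png

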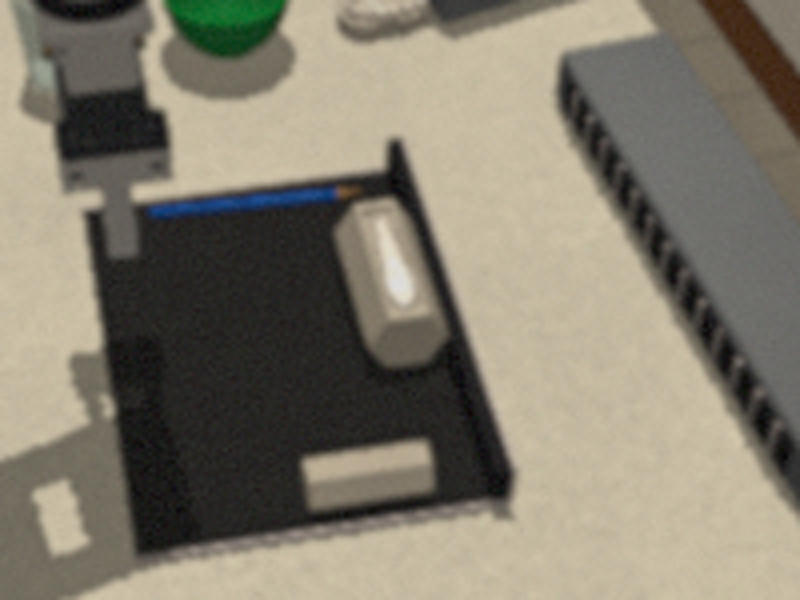

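The bar sits tooth up at ~(390,280) against the stop. It measures 29.7 mm from the stop's face (30 expected), is square within 0.002 rad, and the gripper is clear. Handing in.

```bash
python3 -c "
from plant import close_job
print(close_job())"
```

```text
the job is handed in; nothing more can be done
None
```

I rolled the bar over two faces to tooth up and pushed it square against the stop (29.7 mm measured, 30 mm expected). I then let go and handed the job in at about 22 s; one easing-down on the first roll tipped back and was redone, and no verdict was returned.

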